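# Sort two press bearings and grease the good one

### The arm

A 6-joint arm with a two-finger parallel gripper is mounted at the origin on the work surface. World frame = base frame: x ahead of the robot, y to its left, z up, the work surface at z = 0. Lengths are in mm, angles in rad, forces in N, time in s.
With the tool pointing down it reaches from about 275 to 750 mm from the base axis. Payload 10.2 kg.
Tool frame: the origin (TCP) lies midway between the tips of the shut fingers; the grasp point (between the pads) lies 19 mm behind it; z points along the fingers, y is the line along which they close (so a half turn about z gives the same grasp; the last joint's range is limited). The gripper opens to 85 mm and grips with 20 to 120 N. Pads are 22 mm wide; open, the fingers measure 114 mm over their backs; the gripper's body (76 mm by 85 mm) begins 54 mm behind the grasp point. The pads swing forward as they close: fully open they stand 13 mm farther back than shut.
Start: joints at [-1.364, 0.313, 1.498, -0, 1.331, -0.223], TCP at [218.75, -477.263, 231.294] pointing down, gripper open.
Joint ranges: [-2.94, 2.94], [-0.97, 2.17], [0.19, 2.56], [-1.23, 4.37], [0.02, 3.11], [-2.88, 2.88]. Speed limits (rad/s): [2.39, 2.39, 3.01, 3.14, 3.14, 3.14].

### API

Orientations are given as a unit quaternion [w, x, y, z].
In Python, from rig import sense, capture, finish_job, find_in, place_of gives the robot as it stands. The module is installed in compiled form; this text tells all that it offers.
- The arm moves only by the shell command python3 -m jog 'ROWS' [FORCE]. ROWS is JSON, a list of rows, each an object of numbers: "tx", "ty", "tz": the shift along the tool's x, y, z in mm; "ax", "ay", "az": the turn, a rotation vector about the tool's x, y, z in rad; "jaw": the closure, from -1 (fully open) to 1 (shut), so that 0 is half open. In form: [{"tx": .., "ty": .., "tz": .., "ax": .., "ay": .., "az": .., "jaw": ..}, ...]. A call has 1 to 5 rows; each row shifts and turns the commanded pose from where the row before left it, along the tool's axes as they then stand; what a row does not reach is not made up. A row lasts 1/8 s, in which the tool goes at most 62.5 mm and 10.7 degrees, less where a joint would pass 70% of its speed; a pose out of reach is approached as far as the arm can. A call with a gripper value outside its range is refused whole. The fingers move at their own pace and stop on an object; FORCE is the grip in N (left out, the last holds). Time passes only in rows, so rows that do not move let the fingers close. It gives the time, the measured TCP pose, the force, the opening and the grip force at its end, in the units of the state.
- sense(): the state, without advancing time (a new reading comes with each control period).
- capture(name): name is "scene" or "top" or "wrist"; returns a dict with "color" (400x640x3 uint8, red, green, blue), "depth" (400x640 float32, mm along the optical axis (not along the pixel's ray), 0 where there is no reading), "fx", "fy", "cx", "cy" (pixels), "camera_from_world" (4x4, takes a point from world to camera coordinates); the wrist camera has in their place "mount" (4x4, takes a point from camera to tool coordinates, whose origin is the TCP and whose axes are the flange's). Camera axes: x right, y up, looking along -z (the intrinsics and any distortion apply to the point x, -y, -z); pixel columns grow to the right and rows downward; lengths in mm; the calibration is good to about 2 mm. A picture is of the moment at which its call begins: read the wrist's pose just before it.
- finish_job(): hands the job in; it is judged then, once.
Trained networks look in the newest picture that a camera, given by its name, has taken for a name from the list of things; names that differ only in an ending like _2 or _b are one class to them, and where a whole thing is asked for, a point or a joint stands for the part that bears it (a point fixed in the world has none). Each returns a list of dicts, best first, with "conf" (0 to 1); they miss things now and then, are a little off and sometimes report something else, mostly with a low value. They report only what shows in the picture. A call takes as long as a camera call. They do not tell look-alikes from the thing itself.
- find_in(query, camera): "centre" ([column, row] in pixels, amid what is visible of it).
- place_of(query, camera): "centre" ([column, row] in pixels: a listed point, or the origin of a listed thing).
The state is a dict: "time_s": time; "joints": joint angles; "dq": joint speeds; "tau": joint torques, N m; "eef_pos": TCP position; "ee_rot": TCP orientation; "force": force on the tool from outside, world axes, zero at the start; "wrist_torque": the same for the moment, N m; "grip_width": opening from 0.0 (shut) to 1.0 (fully open); "grip_force": force on a finger pad.
Only numpy, scipy, OpenCV 4.12 (cv2) and the standard library are available. Lean on these libraries where they do the work, as an engineer would, in place of code of your own. Each camera call takes 0.05 s, during which the arm holds its last target. There are 200 camera calls.

### The job

Sort the two bearing housings by their tags: set the green-tagged one down in the green nest and the red-tagged one in the red nest, flat and fully home, without dropping them. Then take the push grease gun from its stand, press its coupler squarely onto the tilted grease nipple of the green-tagged bearing until it snaps on (never onto the red-tagged one), and push the barrel on, without ramming it, through well over half of its stroke. Finish while still gripping the gun and holding it pressed there; leave the ink jar, the blue grease tin and the pair of wooden spacing bars where they are.

Things in the scene. Friction and masses are not known exactly. Their poses are not given: they have to be found in the camera images.
- green_bearing_mid (a point): middle of the loose green-tagged housing (grey pillow block, 0.4-0.7 kg), 32.5 mm above its underside, z up. Foot 127 (x) x 38 (y) x 14 mm; round body on it, radius 32, axis along y, top at 65. Flat round bearing faces, 44 mm across, 38 mm apart in y: grip these from above. Green 30 x 32 mm tag flat on the +x foot, nipple over the -x foot; starts flat, -x end roughly towards the robot.
- green_bearing_nipple (a point): centre of the flat top of the green-tagged bearing's grease nipple, a brass button head 16 mm wide and 5.5 mm thick on a 10 mm neck; z axis points out along the nipple. It leans 30 degrees from upright towards the housing's -x, and lies 25 mm from the housing's middle in -x and 77 mm above the underside.
- red_bearing_mid (a point): middle of the loose red-tagged bearing housing (worn), half-way up; the same in every way as the green-tagged one but for its red tag.
- red_bearing_nipple (a point): centre of the flat top of the red-tagged bearing's grease nipple, as on the green-tagged one.
- pass_nest_floor (a point): centre of the floor of the green nest's pocket, 6 mm above the bench. The nest is a fixed green block 165 mm (x) by 80 mm (y) and 18 mm high, with a pocket 133 by 44 mm and 12 mm deep that takes a housing's foot with 3 mm play all round; x is the pocket's long axis, -x roughly towards the robot.
- reject_nest_floor (a point): centre of the floor of the red nest's pocket, 6 mm above the bench; a fixed red block of the same shape as the green nest, x along its pocket.
- gun_grip (a point): grip point on the axis of the loose grease gun (0.26 kg), which stands upright in its stand, coupler down; z up the gun. Plain round barrel, yellow with black ribs, 40 mm wide, 110 mm long; this point is 72 mm above its shoulder, 38 mm below its top. At rest the coupler's flat seat is 117.2 mm below this point and its mouth (28 mm wide, 20 mm inside) 128 mm below.
- coupler_seat (a point): centre of the flat seat 10.8 mm deep inside the gun's steel coupler, z axis along the gun towards the barrel. With the coupler on, the seat lies flat on the top of the nipple's head. Three spring jaws 6.3 mm nearer the mouth ride over the head (up to about 5 N of push) and snap closed under it.
- plunger (a joint): how far the coupler with its plunger tube is pushed into the gun's barrel: 0 m at rest to 0.012 m at the stop. A spring resists: about 7 N to start, 12 N at the stop.
- stand_mouth (a point): centre of the top face, 80 mm above the bench, of the gun's fixed wooden stand (72 by 72 mm). The gun's shoulder rests 20 mm below this in a 41.5 mm bore, with the coupler hanging in a 32 mm bore beneath; the gun is lifted straight up out of it by 80 mm.
- ink_jar: bystander: ink jar, 60 mm wide, 70 mm high; origin at the centre of its underside
- grease_tin: bystander: blue tin, 72 mm wide, 60 mm high; origin at the centre of its underside
- furniture: bystander: two wooden printer's spacing bars lying side by side, 75 by 45 mm together and 23 mm high; origin at the centre of the underside
Things that resemble listed ones, but are neither listed nor needed, are in the scene too. What is shaped like the part that bears red_bearing_mid but pink or purple is not meant.

How it is judged:
By the outcome, as a careful person would: the job done as asked, in the order asked, and still so for the second after the job is handed in, while the arm keeps its last pose, push and grip.
It also fails if it takes over 72 s, if anything falls off the work surface, if the arm or the gripper's body presses on something with over 40 N, if the wrist force passes 120 N, or if a joint passes its speed limit or range.

## Working session

There is one attempt and no reset: what is moved stays moved. The work goes in short steps, Python scripts to look and compute and a shell command to move; the robot and the scene stay as the last step left them, time stands still between calls to the robot, and variables do not carry over. Pictures are saved under pics/ and viewed, at most 14 in all, crops included, and the job is handed in when it is done.

```bash
mkdir -p pics
cat > h.py <<'E'
import numpy as np, cv2, json
from rig import sense, capture, finish_job, find_in, place_of
from scipy.spatial.transform import Rotation as R
def rot(q): return R.from_quat([q[1],q[2],q[3],q[0]])
def cam(name):
    s=sense(); c=capture(name)
    if name=="wrist":
        T=np.eye(4);T[:3,:3]=rot(s["ee_rot"]).as_matrix();T[:3,3]=s["eef_pos"]
        c["wfc"]=T@np.array(c["mount"])
    else: c["wfc"]=np.linalg.inv(np.array(c["camera_from_world"]))
    return c
def ray(c,u,v):
    d=np.array([(u-c["cx"])/c["fx"],-(v-c["cy"])/c["fy"],-1.0]); W=c["wfc"]
    return W[:3,3],W[:3,:3]@d
def atz(c,u,v,z):
    o,d=ray(c,u,v); return o+d*(z-o[2])/d[2]
def pt(c,u,v,r=2):
    u0,v0=int(round(u)),int(round(v)); p=c["depth"][max(0,v0-r):v0+r+1,max(0,u0-r):u0+r+1]; p=p[p>0]
    o,d=ray(c,u,v); return o+d*(np.median(p) if p.size else np.nan)
def cloud(c):
    v,u=np.mgrid[0:400,0:640]; D=c["depth"]
    P=np.stack([(u-c["cx"])/c["fx"]*D,-(v-c["cy"])/c["fy"]*D,-D],-1)
    W=c["wfc"]; Q=P@W[:3,:3].T+W[:3,3]; Q[D<=0]=np.nan; return Q
def save(c,n,box=None,k=1):
    im=c["color"][:,:,::-1]
    if box: im=im[box[1]:box[3],box[0]:box[2]]
    cv2.imwrite("pics/"+n,cv2.resize(im,None,fx=k,fy=k,interpolation=cv2.INTER_CUBIC))
E
python3 - <<'E'
from h import *
print(sense())
for n in ["scene","top"]:
    c=cam(n); save(c,n+"0.png"); print(n,{k:v for k,v in c.items() if k not in("color","depth","wfc")}, c["wfc"][:3,3])
    for q in ["green_bearing_mid","red_bearing_mid","green_bearing_nipple","red_bearing_nipple","pass_nest_floor","reject_nest_floor","gun_grip","stand_mouth","ink_jar","grease_tin","furniture"]:
        print(q,[(np.round(d["centre"]).tolist(),round(d["conf"],2),np.round(pt(c,*d["centre"])).tolist()) for d in place_of(q,n)])
E
```

```text
{'time_s': 0.0, 'joints': array([-1.36440466e+00,  3.13468994e-01,  1.49846522e+00,  1.00796919e-05,
        1.33097752e+00, -2.23406394e-01]), 'dq': array([-0.00081237, -0.00032998,  0.00054177, -0.00025205,  0.00036583,
        0.00105499]), 'tau': array([-3.56035940e-03, -4.12275660e+01, -2.59746069e+01, -3.45626195e-04,
        4.23746940e-03,  4.87172457e-06]), 'eef_pos': array([ 218.69418448, -476.99470631,  230.71476069]), 'ee_rot': array([-6.59475470e-04,  9.76997974e-01,  2.13247563e-01,  1.05055304e-05]), 'force': array([ 0.53807014, -0.21246693,  0.51693009]), 'wrist_torque': array([-0.04791189,  0.01918991, -0.02953657]), 'grip_force': 0.0, 'grip_width': 0.9982000272794772}
scene {'fx': 481.9295667155133, 'fy': 481.9295667155133, 'cx': 315.94105675098365, 'cy': 202.5936385210318, 'camera_from_world': array([[-6.64242169e-01,  7.47369355e-01, -1.48791212e-02,
         3.47405902e+02],
       [-4.72704957e-01, -4.04541671e-01,  7.82876785e-01,
         1.71990509e+02],
       [ 5.79078893e-01,  5.27053208e-01,  6.21998836e-01,
        -1.43352208e+03],
       [ 0.00000000e+
[... 1741 characters left out ...]
 69.0]), ([248.0, 226.0], 0.68, [456.0, 208.0, 73.0]), ([238.0, 286.0], 0.64, [276.0, 238.0, 67.0])]
pass_nest_floor [([311.0, 158.0], 0.8, [675.0, 12.0, 7.0])]
reject_nest_floor [([435.0, 200.0], 0.68, [531.0, -382.0, 7.0])]
gun_grip [([385.0, 231.0], 0.65, [429.0, -196.0, 172.0]), ([386.0, 232.0], 0.63, [425.0, -199.0, 172.0])]
stand_mouth [([385.0, 232.0], 0.75, [426.0, -195.0, 172.0])]
ink_jar [([242.0, 155.0], 0.7, [679.0, 225.0, 70.0]), ([306.0, 229.0], 0.69, [447.0, 31.0, 24.0]), ([199.0, 247.0], 0.33, [397.0, 359.0, 57.0])]
grease_tin [([365.0, 150.0], 0.78, [688.0, -157.0, 61.0])]
furniture [([307.0, 227.0], 0.64, [453.0, 29.0, 24.0]), ([385.0, 231.0], 0.29, [429.0, -195.0, 172.0])]
```

View pics/scene0.png

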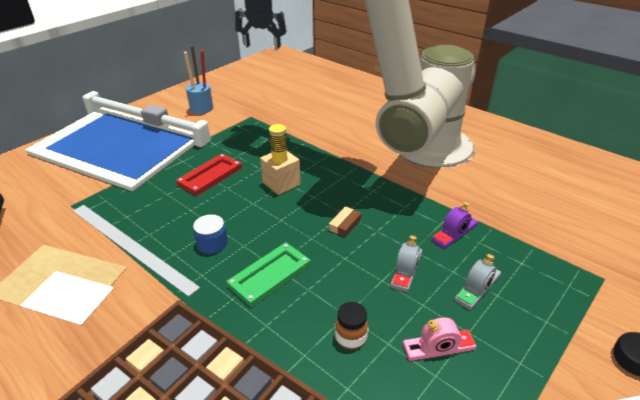

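View pics/top0.png

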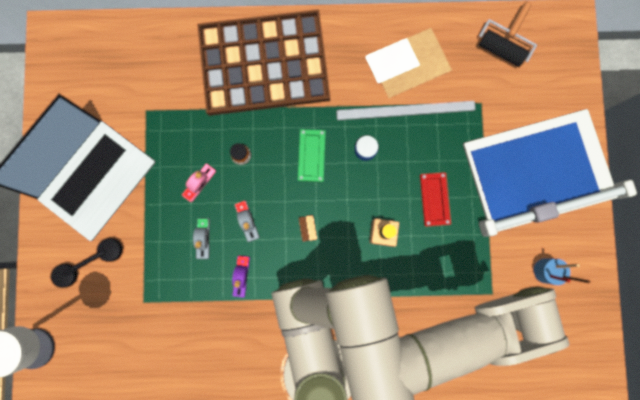

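Candidates: the grey green-tagged housing is at scene (478,280) / top (202,240), and the grey red-tagged one at scene (406,262) / top (247,222). The pink (440,340) and purple (455,225) ones have red tags but are look-alikes. I'll confirm this in a crop and measure poses.

Run:
```python
from h import *
c=cam("scene"); save(c,"crop1.png",(380,190,540,370),3)
t=cam("top")
Qs=[cloud(c),cloud(t)]; cols=[c["color"].astype(int),t["color"].astype(int)]
def rect(P):
    r=cv2.minAreaRect(P[:,:2].astype(np.float32)); return np.round(r[0],1),np.round(r[1],1),round(r[2],1)
for nm,x0,y0,R0,zr in [("green",430,350,85,(8,90)),("red",470,222,85,(8,90)),("pass",680,15,110,(14,24)),("rej",535,-370,110,(14,24)),("stand",430,-195,60,(70,84)),("guntop",430,-195,60,(160,185))]:
    for Q,n in zip(Qs,"st"):
        m=(np.hypot(Q[...,0]-x0,Q[...,1]-y0)<R0)&(Q[...,2]>zr[0])&(Q[...,2]<zr[1]); P=Q[m]
        if len(P)>10: print(nm,n,len(P),*rect(P),"zmed",np.round(np.median(P[:,2]),1),"mean",P.mean(0).round(1))
for Q,C,n in zip(Qs,cols,"st"):
    r,g,b=C[...,0],C[...,1],C[...,2]
    for nm,m in [("gtag",(g>120)&(r<0.6*g)&(Q[...,1]>250)),("rtag",(r>140)&(g<90)&(b<90)&(Q[...,1]>120))]:
        k,l,st,ce=cv2.connectedComponentsWithStats(m.astype(np.uint8))
        for i in range(1,k):
            if st[i,4]>15: print(n,nm,ce[i].round(),st[i,4],np.nanmean(Q[l==i],0).round(1))
```

```text
green s 1164 [429.3 361.3] [ 39.4 131.6] 87.8 zmed 40.1 mean [448.5 364.   39.2]
green t 577 [426.2 351.9] [164.3 141. ] 55.3 zmed 24.6 mean [427.9 353.5  35.8]
red s 960 [482.5 222. ] [127.   39.5] 19.7 zmed 41.7 mean [501.7 230.5  39.9]
red t 546 [470.6 217.3] [141.3 155.3] 53.7 zmed 22.7 mean [475.4 216.8  35.6]
pass s 1374 [686.4  10.9] [ 84.4 167.2] 86.1 zmed 18.1 mean [690.5  12.6  18. ]
pass t 604 [684.2   8.7] [ 79.8 165.6] 86.4 zmed 18.4 mean [683.6   9.8  18.6]
rej s 672 [ 535.8 -379.2] [169.   86.7] 2.7 zmed 17.8 mean [ 541.4 -377.9   17.8]
rej t 656 [ 534.4 -383.7] [165.9  88.1] 2.4 zmed 18.7 mean [ 533.5 -381.3   18.6]
stand s 392 [ 432.1 -207.8] [79.9 75. ] 79.1 zmed 79.4 mean [ 442.4 -195.9   78.4]
stand t 317 [ 430.3 -209.2] [72.9 72.4] 80.7 zmed 79.5 mean [ 428.  -204.5   79.4]
guntop s 154 [ 433.2 -206.8] [44.2 37.4] 44.1 zmed 169.5 mean [ 436.  -203.6  168.3]
guntop t 164 [ 430.1 -209.2] [38.4 37.1] 88.0 zmed 170.4 mean [ 430.1 -208.8  170.2]
s gtag [482. 240.] 22 [287.6 300.4   0.6]
s gtag [489. 247.] 24 [300.7 325.3   1. ]
s gtag [528. 254.] 18 [264.3 400.3   0.9
[... 415 characters left out ...]
37 [420.5 445.1   0.8]
s gtag [434. 312.] 25 [540.4 325.2   0.7]
s gtag [492. 347.] 80 [540.7 447.9   1.1]
s gtag [529. 349.] 19 [503.2 500.5   1.1]
s gtag [519. 363.] 52 [540.8 499.3   1.3]
s gtag [438. 380.] 237 [664.  408.3   1. ]
s gtag [536. 372.] 27 [540.1 528.6   0.6]
s gtag [505. 386.] 61 [599.7 500.5   1.1]
s rtag [442. 237.] 105 [355.3 234.8  17.2]
s rtag [401. 280.] 129 [526.4 237.5  17.2]
s rtag [357. 332.] 30 [703.6 260.6  44.1]
s rtag [466. 338.] 132 [567.6 407.1  17.1]
t gtag [201. 222.] 109 [475.5 361.6  14.7]
t gtag [216. 271.] 399 [323.  317.9   0.8]
t rtag [188. 194.] 46 [566.2 404.6  17.3]
t rtag [242. 206.] 49 [522.5 233.4  20.3]
t rtag [242. 261.] 57 [351.8 235.1  17.7]
```

View pics/crop1.png

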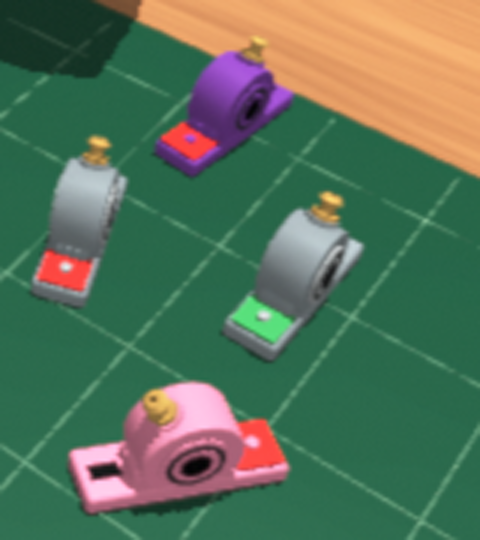

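The crop confirms it: grey housing with green tag at scene (467,296), grey housing with red tag at (401,280); pink and purple are decoys. Red goes first.

```bash
cat >> h.py <<'E'
def to(p,yaw=None):
    "shift in tool axes from the present pose, and az for tool x yaw (deg)"
    s=sense(); r=rot(s["ee_rot"]); M=r.as_matrix(); d=r.inv().apply(np.array(p)-s["eef_pos"])
    y=np.degrees(np.arctan2(M[1,0],M[0,0])); o=[d.round(1).tolist(),"now",s["eef_pos"].round(1).tolist(),"yaw",round(y,2),"tool z",M[:,2].round(4).tolist()]
    if yaw is not None: o+=["az",round(float(np.radians((y-yaw+90)%180-90)),4)]
    print(*o)
E
python3 -c "
from h import *
to([478,221,230],18)"
```

```text
[526.6, -526.8, 1.3] now [218.7, -477.3, 231.3] yaw 24.62 tool z [0.0, 0.0, -1.0] az 0.1156
```

```bash
A='[{"x":0}]'
python3 -m jog '[{"tx":40.5,"ty":-40.5},{"tx":40.5,"ty":-40.5},{"tx":40.5,"ty":-40.5},{"tx":40.5,"ty":-40.5},{"tx":40.5,"ty":-40.5}]'
python3 -m jog '[{"tx":40.5,"ty":-40.5},{"tx":40.5,"ty":-40.5},{"tx":40.5,"ty":-40.5},{"tx":40.5,"ty":-40.5},{"tx":40.5,"ty":-40.5}]'
python3 -m jog '[{"tx":40.5,"ty":-40.5},{"tx":40.5,"ty":-40.5},{"tx":40.5,"ty":-40.5,"az":0.115},{}]'
python3 - <<'E'
from h import *
to([478,221,230],18)
c=cam("wrist"); save(c,"w1.png"); print(c["fx"],c["cx"],c["cy"],np.array(c["mount"]).round(3).tolist(), [k for k in c])
Q=cloud(c); m=(Q[...,2]>8)&(Q[...,2]<90); 
k,l,st,ce=cv2.connectedComponentsWithStats(m.astype(np.uint8))
for i in range(1,k):
    if st[i,4]>300: print(ce[i].round(),st[i].tolist(),np.nanmean(Q[l==i],0).round(1),cv2.minAreaRect(Q[l==i][:,:2].astype(np.float32)))
for q in ["red_bearing_mid","red_bearing_nipple"]: print(q,[(np.round(d["centre"]).tolist(),round(d["conf"],2),pt(c,*d["centre"]).round(1).tolist()) for d in place_of(q,"wrist")])
E
```

```text
[526.6, -526.8, 1.3] now [218.7, -477.3, 231.3] yaw 24.62 tool z [0.0, 0.0, -1.0] az 0.1156
333.04446894913673 324.31345244988233 197.84195368697905 [[-0.001, 0.953, 0.302, 76.284], [1.0, 0.001, -0.0, 0.492], [-0.001, 0.302, -0.953, -142.29], [0.0, 0.0, 0.0, 1.0]] ['color', 'depth', 'fx', 'fy', 'cx', 'cy', 'mount', 'wfc']
[568.  14.] [454, 0, 186, 44, 4636] [ 445.6 -623.6   26.4] ((444.39044189453125, -617.683349609375), (23.06812286376953, 192.7552947998047), 14.622282981872559)
[573. 197.] [512, 154, 128, 93, 7768] [ 300.3 -704.1   65.7] ((299.2878112792969, -719.6139526367188), (79.12139892578125, 78.89584350585938), 27.24583625793457)
red_bearing_mid []
red_bearing_nipple []schema error: expected keys tx, ty, tz, ax, ay, az, jaw
schema error: expected keys tx, ty, tz, ax, ay, az, jaw
schema error: expected keys tx, ty, tz, ax, ay, az, jaw
```

View pics/w1.png

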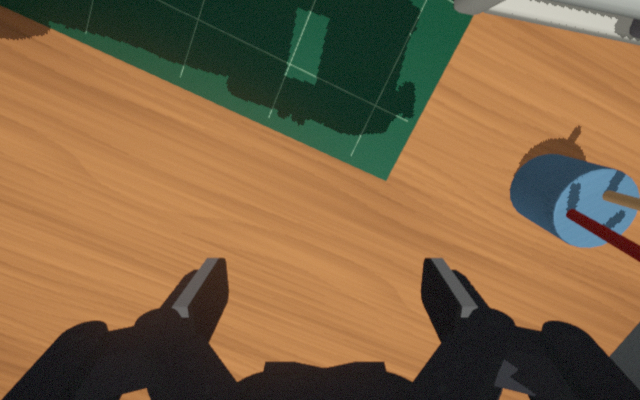

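The arm didn't move because every row needs all the keys. The wrist view shows bench only, with the fingers at rows 260 and below. Resending.

```bash
python3 -m jog '[{"tx":40.5,"ty":-40.5,"tz":0,"ax":0,"ay":0,"az":0,"jaw":-1},{"tx":40.5,"ty":-40.5,"tz":0,"ax":0,"ay":0,"az":0,"jaw":-1},{"tx":40.5,"ty":-40.5,"tz":0,"ax":0,"ay":0,"az":0,"jaw":-1},{"tx":40.5,"ty":-40.5,"tz":0,"ax":0,"ay":0,"az":0,"jaw":-1},{"tx":40.5,"ty":-40.5,"tz":0,"ax":0,"ay":0,"az":0,"jaw":-1}]'
python3 -m jog '[{"tx":40.5,"ty":-40.5,"tz":0,"ax":0,"ay":0,"az":0,"jaw":-1},{"tx":40.5,"ty":-40.5,"tz":0,"ax":0,"ay":0,"az":0,"jaw":-1},{"tx":40.5,"ty":-40.5,"tz":0,"ax":0,"ay":0,"az":0,"jaw":-1},{"tx":40.5,"ty":-40.5,"tz":0,"ax":0,"ay":0,"az":0,"jaw":-1},{"tx":40.5,"ty":-40.5,"tz":0,"ax":0,"ay":0,"az":0,"jaw":-1}]'
python3 -m jog '[{"tx":40.5,"ty":-40.5,"tz":0,"ax":0,"ay":0,"az":0,"jaw":-1},{"tx":40.5,"ty":-40.5,"tz":0,"ax":0,"ay":0,"az":0,"jaw":-1},{"tx":40.5,"ty":-40.5,"tz":0,"ax":0,"ay":0,"az":0.115,"jaw":-1},{"tx":0,"ty":0,"tz":0,"ax":0,"ay":0,"az":0,"jaw":-1}]'
cat > look.py <<'E'
from h import *
import sys
def look(x0,y0,R0,n=None,q=(),zr=(8,90)):
    c=cam("wrist")
    if n: save(c,n)
    Q=cloud(c); C=c["color"].astype(int); r,g,b=C[...,0],C[...,1],C[...,2]
    m=(Q[...,2]>zr[0])&(Q[...,2]<zr[1])&(np.hypot(Q[...,0]-x0,Q[...,1]-y0)<R0)
    m[250:]&=False if False else True
    k,l,st,ce=cv2.connectedComponentsWithStats(m.astype(np.uint8))
    for i in range(1,k):
        if st[i,4]>200: P=Q[l==i]; print(ce[i].round(),st[i].tolist(),P.mean(0).round(1),np.round(np.percentile(P[:,2],[2,50,98]),1),cv2.minAreaRect(P[:,:2].astype(np.float32)))
    for nm,t in [("gtag",(g>120)&(r<0.7*g)),("rtag",(r>120)&(g<.5*r)&(b<.5*r))]:
        t=t&m; t&=(Q[...,2]>11)
        if t.sum()>50: P=Q[t]; print(nm,t.sum(),np.median(P,0).round(1),cv2.minAreaRect(P[:,:2].astype(np.float32)))
    for k in q: print(k,[(np.round(d["centre"]).tolist(),round(d["conf"],2),pt(c,*d["centre"]).round(1).tolist()) for d in place_of(k,"wrist")])
    return c,Q
E
python3 - <<'E'
from look import *
to([478,221,230],18)
look(480,221,95,"w2.png",["red_bearing_mid","red_bearing_nipple"])
E
```

```text
time_s: 2.08
eef_pos: [318.8, -207.1, 231.5]
ee_rot: [0.0, 0.977, 0.213, 0.0]
force: [-0.1, 0.2, 0.2]
grip_width: 0.998
grip_force: 0.0
time_s: 2.7
eef_pos: [418.6, 61.6, 231.6]
ee_rot: [0.0, 0.977, 0.213, 0.0]
force: [1.6, -0.5, 0.7]
grip_width: 0.999
grip_force: 0.0
time_s: 3.2
eef_pos: [478.1, 223.5, 230.6]
ee_rot: [-0.0, 0.987, 0.158, -0.0]
force: [0.5, -0.7, -0.4]
grip_width: 0.999
grip_force: 0.0
[-0.9, 2.3, 0.6] now [478.1, 223.5, 230.6] yaw 18.2 tool z [-0.0007, 0.0002, -1.0] az 0.0035
[327. 161.] [308, 106, 39, 113, 4060] [488.7 223.5  41.9] [11.8 51.1 77.3] ((479.2541198730469, 220.2196044921875), (125.82331085205078, 37.99721145629883), 19.016843795776367)
rtag 730 [524.6 236.1  16.6] ((522.093017578125, 235.28268432617188), (28.996545791625977, 31.715871810913086), 18.376712799072266)
red_bearing_mid [([265.0, 302.0], 0.91, [322.9, 240.0, 59.7]), ([326.0, 170.0], 0.66, [484.6, 223.3, 64.2])]
red_bearing_nipple [([252.0, 346.0], 0.82, [206.6, 238.4, 0.5]), ([328.0, 206.0], 0.55, [455.7, 211.9, 77.2])]
```

View pics/w2.png

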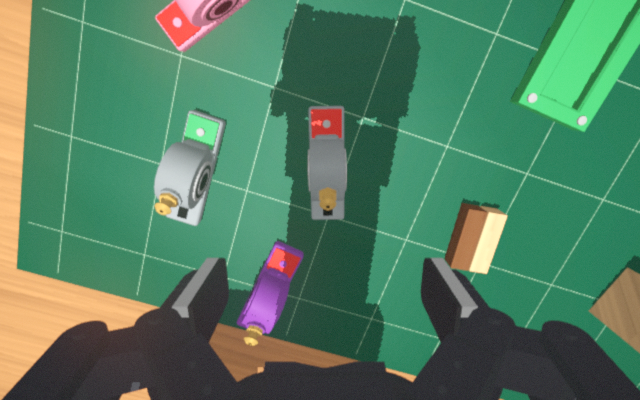

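The wrist view shows the red-tagged grey housing at (327,161), long axis upright, and the purple decoy at (265,290), clear of the fingers. Descend and grip.

```bash
python3 -m jog '[{"tx":0,"ty":3.5,"tz":50,"ax":0,"ay":0,"az":-0.01,"jaw":-1},{"tx":0,"ty":0,"tz":50,"ax":0,"ay":0,"az":0,"jaw":-1},{"tx":0,"ty":0,"tz":50,"ax":0,"ay":0,"az":0,"jaw":-1},{"tx":0,"ty":0,"tz":45,"ax":0,"ay":0,"az":0,"jaw":-1},{"tx":0,"ty":0,"tz":21,"ax":0,"ay":0,"az":0,"jaw":-1}]'
python3 -m jog '[{"tx":0,"ty":0,"tz":0,"ax":0,"ay":0,"az":0,"jaw":-0.3},{"tx":0,"ty":0,"tz":0,"ax":0,"ay":0,"az":0,"jaw":0},{"tx":0,"ty":0,"tz":0,"ax":0,"ay":0,"az":0,"jaw":1},{"tx":0,"ty":0,"tz":0,"ax":0,"ay":0,"az":0,"jaw":1},{"tx":0,"ty":0,"tz":0,"ax":0,"ay":0,"az":0,"jaw":1}]' 60
python3 -m jog '[{"tx":0,"ty":0,"tz":0,"ax":0,"ay":0,"az":0,"jaw":1},{"tx":0,"ty":0,"tz":0,"ax":0,"ay":0,"az":0,"jaw":1},{"tx":0,"ty":0,"tz":0,"ax":0,"ay":0,"az":0,"jaw":1}]'
python3 -c "
from h import *
to([479,220,15],18.8)"
```

```text
time_s: 3.98
eef_pos: [478.1, 215.9, 13.5]
ee_rot: [0.0, 0.987, 0.161, -0.001]
force: [0.3, 0.5, 0.5]
grip_width: 1.0
grip_force: 0.0
time_s: 4.6
eef_pos: [480.0, 217.7, 17.0]
ee_rot: [-0.0, 0.987, 0.162, 0.002]
force: [-0.9, 0.8, 7.2]
grip_width: 0.438
grip_force: 61.7
time_s: 4.97
eef_pos: [480.0, 217.6, 17.0]
ee_rot: [-0.0, 0.987, 0.162, 0.001]
force: [-1.5, 0.8, 7.1]
grip_width: 0.438
grip_force: 61.7
[-0.2, -2.5, 2.0] now [480.0, 217.6, 17.0] yaw 18.6 tool z [0.0029, 0.0008, -1.0] az -0.0034
```

```bash
python3 -m jog '[{"tx":0,"ty":0,"tz":-10,"ax":0,"ay":0,"az":0,"jaw":1},{"tx":0,"ty":0,"tz":-40,"ax":0,"ay":0,"az":0,"jaw":1},{"tx":0,"ty":0,"tz":-50,"ax":0,"ay":0,"az":0.1,"jaw":1},{"tx":0,"ty":0,"tz":-50,"ax":0,"ay":0,"az":0.1,"jaw":1},{"tx":0,"ty":0,"tz":-45,"ax":0,"ay":0,"az":0.081,"jaw":1}]'
python3 -m jog '[{"tx":0,"ty":0,"tz":0,"ax":0,"ay":0,"az":0,"jaw":1}]'
python3 -c "
from h import *
to([535,-381,212],2.5)"
```

```text
time_s: 5.6
eef_pos: [478.5, 217.2, 212.5]
ee_rot: [0.0, 1.0, 0.02, 0.0]
force: [1.5, -0.2, -5.8]
grip_width: 0.435
grip_force: 62.2
time_s: 5.72
eef_pos: [480.0, 217.5, 213.7]
ee_rot: [-0.001, 1.0, 0.022, 0.003]
force: [-0.3, -0.4, -6.7]
grip_width: 0.437
grip_force: 62.4
[28.8, 600.4, 1.3] now [480.0, 217.5, 213.7] yaw 2.51 tool z [0.0063, 0.0011, -1.0] az 0.0002
```

```bash
python3 -m jog '[{"tx":6,"ty":50,"tz":0,"ax":0,"ay":0,"az":0,"jaw":1},{"tx":6,"ty":55,"tz":0,"ax":0,"ay":0,"az":0,"jaw":1},{"tx":6,"ty":55,"tz":0,"ax":0,"ay":0,"az":0,"jaw":1},{"tx":6,"ty":55,"tz":0,"ax":0,"ay":0,"az":0,"jaw":1},{"tx":5,"ty":55,"tz":0,"ax":0,"ay":0,"az":0,"jaw":1}]'
python3 -m jog '[{"tx":0,"ty":55,"tz":0,"ax":0,"ay":0,"az":0,"jaw":1},{"tx":0,"ty":55,"tz":0,"ax":0,"ay":0,"az":0,"jaw":1},{"tx":0,"ty":55,"tz":0,"ax":0,"ay":0,"az":0,"jaw":1},{"tx":0,"ty":0,"tz":0,"ax":0,"ay":0,"az":0,"jaw":1}]'
cat >> look.py <<'E'
def nest(x0,y0,n=None):
    c=cam("wrist")
    if n: save(c,n)
    Q=cloud(c); z=Q[...,2]; near=(np.hypot(Q[...,0]-x0,Q[...,1]-y0)<105)
    P=Q[near&(z>15)&(z<21)][:,:2].astype(np.float32); print("rim",len(P),cv2.minAreaRect(P))
    C=c["color"].astype(int); a=np.sort(C,-1); sat=(a[...,2]-a[...,0])>60
    m=near&(z>14)&(z<21)
    mm=m.astype(np.uint8); cs,h=cv2.findContours(mm,cv2.RETR_CCOMP,cv2.CHAIN_APPROX_NONE)
    for q,hh in zip(cs,h[0]):
        if len(q)>60:
            W=np.array([atz(c,u,v,18)[:2] for u,v in q[:,0]],np.float32); print("hole" if hh[3]>=0 else "outer",cv2.minAreaRect(W),"raw",cv2.contourArea(q))
    return c,Q
E
python3 - <<'E'
from look import *
to([535,-381,212],2.5)
nest(535,-381,"w3.png")
E
```

```text
time_s: 6.35
eef_pos: [518.9, -52.7, 208.6]
ee_rot: [-0.001, 1.0, 0.022, -0.002]
force: [1.3, 0.7, -4.7]
grip_width: 0.437
grip_force: 62.8
time_s: 6.85
eef_pos: [525.8, -219.0, 207.8]
ee_rot: [-0.001, 1.0, 0.02, -0.002]
force: [0.5, 0.9, -5.5]
grip_width: 0.434
grip_force: 63.6
[2.6, 162.2, -4.4] now [525.8, -219.0, 207.8] yaw 2.32 tool z [-0.0034, 0.0014, -1.0] az -0.0032
rim 7297 ((533.1806640625, -380.3842468261719), (165.67874145507812, 81.55276489257812), 2.6436715126037598)
outer ((533.5153198242188, -379.8341979980469), (164.97503662109375, 81.7775650024414), 2.7268693447113037) raw 12594.5
hole ((534.1148071289062, -379.51739501953125), (133.53330993652344, 46.31081008911133), 3.169553756713867) raw 5497.0
```

View pics/w3.png

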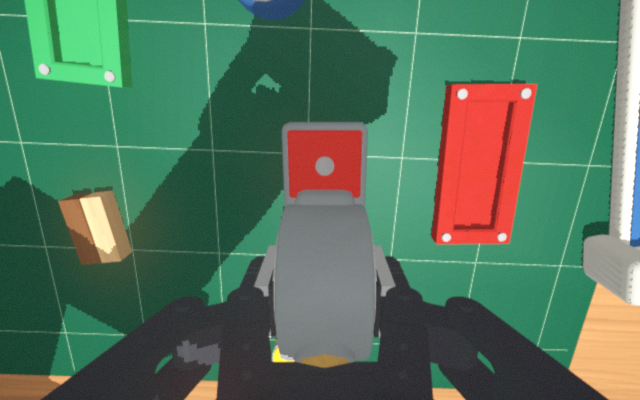

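The held red housing is at (325,250), its tag up at (325,165), and the red nest at (485,165) is clear. Next I'll measure the housing's offset in the hand.

```bash
cat >> look.py <<'E'
def held(col):
    s=sense(); c=cam("wrist"); Q=cloud(c); C=c["color"].astype(int); r,g,b=C[...,0],C[...,1],C[...,2]
    T=(Q-s["eef_pos"])@rot(s["ee_rot"]).as_matrix()
    t=((r>120)&(g<.5*r)&(b<.5*r)) if col=="r" else ((g>110)&(r<0.7*g))
    t&=(np.abs(T[...,2])<60)&(np.hypot(T[...,0],T[...,1])<90)
    P=T[t]; a=cv2.minAreaRect(P[:,:2].astype(np.float32)); print("tag in tool",t.sum(),np.median(P,0).round(1),a,"housing x",a[0][0]-45.4)
    f=(np.abs(T[...,2]-np.median(P[:,2]))<6)&(np.hypot(T[...,0],T[...,1])<90)
    P=T[f]; print("foot",P.max(0).round(1),np.percentile(P[:,1],[1,99]).round(1),np.percentile(P[:,0],99.5).round(1))
    # surface plane of tag
    P=T[t]; A=np.c_[P[:,:2],np.ones(len(P))]; print("plane slopes x,y",np.linalg.lstsq(A,P[:,2],rcond=None)[0].round(3))
E
python3 - <<'E'
from look import *
to([533.8,-379.9,208],2.8); held("r")
E
```

```text
[1.0, 163.2, -0.3] now [526.0, -216.9, 208.1] yaw 2.41 tool z [-0.0034, 0.0023, -1.0] az -0.0067
tag in tool 4106 [49.3  0.6  0.5] ((46.66230773925781, 0.7169065475463867), (29.54483413696289, 31.811262130737305), 0.014620184898376465) housing x 1.262307739257814
foot [64.  25.9  6.5] [-17.7  19.3] 63.8
plane slopes x,y [ 0.007 -0.002  0.189]
```

```bash
python3 -m jog '[{"tx":0.2,"ty":54,"tz":0,"ax":0,"ay":0,"az":-0.007,"jaw":1},{"tx":0,"ty":54,"tz":0,"ax":0,"ay":0,"az":0,"jaw":1},{"tx":0,"ty":54.4,"tz":0,"ax":0,"ay":0,"az":0,"jaw":1},{"tx":0,"ty":0,"tz":50,"ax":0,"ay":0,"az":0,"jaw":1},{"tx":0,"ty":0,"tz":50,"ax":0,"ay":0,"az":0,"jaw":1}]'
python3 -m jog '[{"tx":0,"ty":0,"tz":40,"ax":0,"ay":0,"az":0,"jaw":1},{"tx":0,"ty":0,"tz":0,"ax":0,"ay":0,"az":0,"jaw":1},{"tx":0,"ty":0,"tz":0,"ax":0,"ay":0,"az":0,"jaw":1}]'
python3 - <<'E'
from look import *
to([533,-379.1,20],2.8)
c,Q=nest(533.8,-380,"w4.png")
held("r")
E
```

```text
time_s: 7.58
eef_pos: [535.1, -377.0, 108.0]
ee_rot: [-0.001, 1.0, 0.026, -0.0]
force: [0.9, 0.9, -6.1]
grip_width: 0.433
grip_force: 64.5
time_s: 7.95
eef_pos: [536.1, -378.1, 72.2]
ee_rot: [0.001, 1.0, 0.026, 0.001]
force: [0.2, -0.8, -5.9]
grip_width: 0.439
grip_force: 64.1
[-3.2, 0.8, 52.2] now [536.1, -378.1, 72.2] yaw 2.97 tool z [0.0018, -0.0018, -1.0] az 0.003
rim 10147 ((563.850830078125, -378.89849853515625), (104.98674011230469, 80.4957046508789), 2.7275800704956055)
outer ((563.9094848632812, -378.9102478027344), (104.88578796386719, 79.90045928955078), 2.703166961669922) raw 9783.0
tag in tool 13335 [50.2  2.7 54.7] ((27.446382522583008, 1.7306785583496094), (104.59423828125, 80.30904388427734), 0.4648923873901367) housing x -17.95361747741699
foot [80.1 42.2 60.6] [-37.8  41.5] 80.0
plane slopes x,y [-6.4000e-02  4.0000e-02  4.1357e+01]
```

View pics/w4.png

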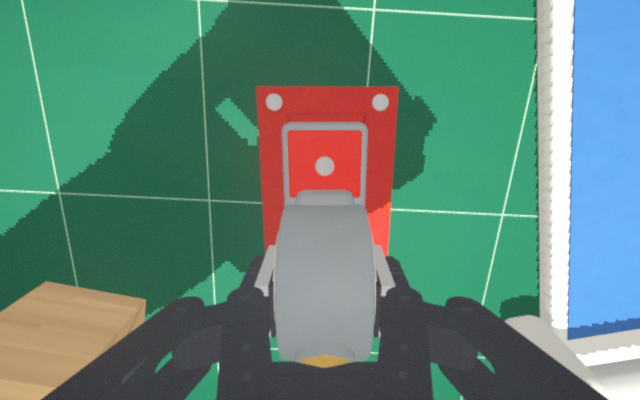

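The housing sits over the red nest, about 3 mm too far in +x; I'll correct that and lower.

```bash
python3 -m jog '[{"tx":-3.3,"ty":0.9,"tz":15,"ax":0,"ay":0,"az":0.003,"jaw":1},{"tx":0,"ty":0,"tz":12,"ax":0,"ay":0,"az":0,"jaw":1},{"tx":0,"ty":0,"tz":7,"ax":0,"ay":0,"az":0,"jaw":1},{"tx":0,"ty":0,"tz":0,"ax":0,"ay":0,"az":0,"jaw":1}]'
python3 -c "
from h import *
to([533,-379.1,20],2.8)"
python3 -m jog '[{"tx":0,"ty":0,"tz":4,"ax":0,"ay":0,"az":0,"jaw":1},{"tx":0,"ty":0,"tz":4,"ax":0,"ay":0,"az":0,"jaw":1},{"tx":0,"ty":0,"tz":0,"ax":0,"ay":0,"az":0,"jaw":1}]'
```

```text
time_s: 8.55
eef_pos: [531.7, -379.0, 35.5]
ee_rot: [-0.0, 1.0, 0.024, -0.0]
force: [1.0, 0.3, -5.2]
grip_width: 0.435
grip_force: 64.4
[1.3, 0.2, 15.5] now [531.7, -379.0, 35.5] yaw 2.74 tool z [-0.0009, 0.001, -1.0] az -0.0011
time_s: 8.93
eef_pos: [531.8, -379.0, 28.0]
ee_rot: [-0.0, 1.0, 0.024, -0.0]
force: [0.4, 0.7, -5.2]
grip_width: 0.432
grip_force: 64.4
```

```bash
python3 -m jog '[{"tx":0.5,"ty":0,"tz":2,"ax":0,"ay":0,"az":0,"jaw":1},{"tx":0,"ty":0,"tz":2,"ax":0,"ay":0,"az":0,"jaw":1},{"tx":0,"ty":0,"tz":0,"ax":0,"ay":0,"az":0,"jaw":1}]'
python3 -m jog '[{"tx":0,"ty":0,"tz":1.5,"ax":0,"ay":0,"az":0,"jaw":1},{"tx":0,"ty":0,"tz":0,"ax":0,"ay":0,"az":0,"jaw":1}]'
```

```text
time_s: 9.3
eef_pos: [532.3, -379.1, 24.1]
ee_rot: [-0.0, 1.0, 0.024, -0.0]
force: [0.5, -0.2, -6.0]
grip_width: 0.437
grip_force: 64.4
time_s: 9.55
eef_pos: [532.5, -379.3, 23.1]
ee_rot: [0.0, 1.0, 0.024, 0.0]
force: [-1.3, 0.7, -2.5]
grip_width: 0.435
grip_force: 64.8
```

```bash
python3 -m jog '[{"tx":0,"ty":0,"tz":1,"ax":0,"ay":0,"az":0,"jaw":1},{"tx":0,"ty":0,"tz":0,"ax":0,"ay":0,"az":0,"jaw":1}]'
python3 -m jog '[{"tx":0,"ty":0,"tz":0,"ax":0,"ay":0,"az":0,"jaw":0},{"tx":0,"ty":0,"tz":0,"ax":0,"ay":0,"az":0,"jaw":-1},{"tx":0,"ty":0,"tz":0,"ax":0,"ay":0,"az":0,"jaw":-1}]'
python3 -m jog '[{"tx":0,"ty":0,"tz":-30,"ax":0,"ay":0,"az":0,"jaw":-1},{"tx":0,"ty":0,"tz":-55,"ax":0,"ay":0,"az":0,"jaw":-1},{"tx":0,"ty":0,"tz":-55,"ax":0,"ay":0,"az":0,"jaw":-1},{"tx":0,"ty":0,"tz":-50,"ax":0,"ay":0,"az":0,"jaw":-1}]'
python3 - <<'E'
from look import *
c,Q=look(532,-380,100,"w5.png",zr=(8,95))
to([428,361,215],-2)
near=np.hypot(Q[...,0]-532,Q[...,1]+380)<100
# tag plane height
C=c["color"].astype(int); z=Q[...,2]
body=near&(C.max(-1)-C.min(-1)<30)&(z>60); print("body top",np.percentile(z[body],[50,95]))
g=near&(C.max(-1)-C.min(-1)<30)&(z>12)&(z<30); print("foot",np.percentile(z[g],[10,50,90]))
E
```

```text
time_s: 9.8
eef_pos: [532.5, -379.3, 23.1]
ee_rot: [0.0, 1.0, 0.024, 0.0]
force: [-4.3, 3.3, 5.7]
grip_width: 0.44
grip_force: 65.9
time_s: 10.18
eef_pos: [532.5, -379.2, 21.8]
ee_rot: [0.0, 1.0, 0.024, 0.0]
force: [-0.5, 0.5, -0.3]
grip_width: 0.903
grip_force: 0.0
time_s: 10.68
eef_pos: [532.4, -379.1, 214.0]
ee_rot: [0.0, 1.0, 0.024, 0.0]
force: [0.5, -0.6, -1.0]
grip_width: 1.002
grip_force: 0.0
[325. 162.] [284, 85, 83, 157, 11593] [ 541.7 -380.2   29.8] [15.6 18.4 75.5] ((533.556884765625, -380.6573791503906), (165.10562133789062, 80.15760803222656), 2.7476742267608643)
rtag 7196 [ 556.7 -379.2   17.8] ((533.09228515625, -380.4691162109375), (164.1343536376953, 79.73120880126953), 2.6579396724700928)
[-70.2, -745.7, -0.7] now [533.8, -380.5, 221.5] yaw 2.75 tool z [0.0084, -0.0086, -0.9999] az 0.0829
body top [284.05201791 300.84659554]
foot [18.26456443 19.65302702 20.94142978]
```

View pics/w5.png

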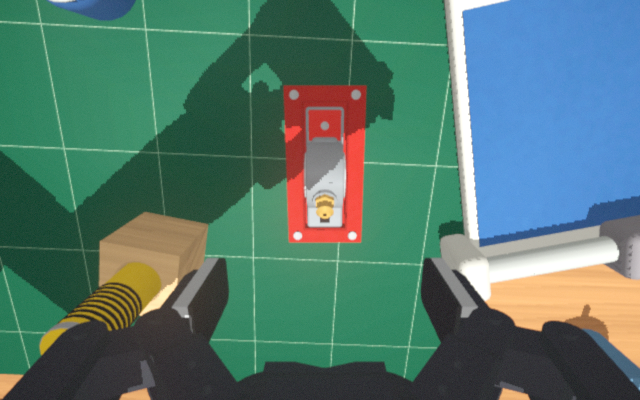

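The red-tagged housing is seated in the red nest at (325,165), flat, with its foot top at about 20 mm. Now the green one.

```bash
python3 -m jog '[{"tx":-5,"ty":-53,"tz":0,"ax":0,"ay":0,"az":0,"jaw":-1},{"tx":-5,"ty":-53,"tz":0,"ax":0,"ay":0,"az":0,"jaw":-1},{"tx":-5,"ty":-53,"tz":0,"ax":0,"ay":0,"az":0,"jaw":-1},{"tx":-5,"ty":-53,"tz":0,"ax":0,"ay":0,"az":0,"jaw":-1},{"tx":-5,"ty":-53,"tz":0,"ax":0,"ay":0,"az":0,"jaw":-1}]'
python3 -m jog '[{"tx":-5,"ty":-53,"tz":0,"ax":0,"ay":0,"az":0,"jaw":-1},{"tx":-5,"ty":-53,"tz":0,"ax":0,"ay":0,"az":0,"jaw":-1},{"tx":-5,"ty":-53,"tz":0,"ax":0,"ay":0,"az":0,"jaw":-1},{"tx":-5,"ty":-53,"tz":0,"ax":0,"ay":0,"az":0,"jaw":-1},{"tx":-5,"ty":-53,"tz":0,"ax":0,"ay":0,"az":0,"jaw":-1}]'
python3 -m jog '[{"tx":-5,"ty":-53,"tz":0,"ax":0,"ay":0,"az":0,"jaw":-1},{"tx":-5,"ty":-53,"tz":0,"ax":0,"ay":0,"az":0,"jaw":-1},{"tx":-5,"ty":-53,"tz":0,"ax":0,"ay":0,"az":0,"jaw":-1},{"tx":-5,"ty":-53,"tz":0,"ax":0,"ay":0,"az":0.083,"jaw":-1},{"tx":0,"ty":0,"tz":0,"ax":0,"ay":0,"az":0,"jaw":-1}]'
python3 -m jog '[{"tx":0,"ty":0,"tz":0,"ax":0,"ay":0,"az":0,"jaw":-1}]'
python3 - <<'E'
from look import *
to([428,361,215],-2)
look(428,361,80,None,["green_bearing_mid","green_bearing_nipple"])
E
```

```text
time_s: 11.35
eef_pos: [494.3, -114.0, 211.7]
ee_rot: [0.0, 1.0, 0.024, 0.0]
force: [0.3, -0.2, 0.2]
grip_width: 1.0
grip_force: 0.0
time_s: 11.98
eef_pos: [456.7, 149.5, 211.8]
ee_rot: [-0.0, 1.0, 0.024, 0.0]
force: [0.6, -0.4, 0.4]
grip_width: 0.999
grip_force: 0.0
time_s: 12.6
eef_pos: [426.0, 361.3, 211.2]
ee_rot: [-0.0, 1.0, -0.016, -0.0]
force: [0.1, -1.1, 0.1]
grip_width: 1.001
grip_force: 0.0
time_s: 12.72
eef_pos: [427.0, 358.3, 211.5]
ee_rot: [0.0, 1.0, -0.017, -0.0]
force: [0.3, -0.3, -0.2]
grip_width: 0.996
grip_force: 0.0
[0.9, -2.7, -3.5] now [427.0, 358.3, 211.5] yaw -1.98 tool z [-0.0002, -0.0004, -1.0] az 0.0004
[322. 165.] [302, 107, 41, 119, 4499] [437.5 358.9  42.2] [11.9 51.6 77.3] ((426.74578857421875, 359.2696533203125), (37.95333480834961, 126.97199249267578), 88.77557373046875)
gtag 842 [474.8 358.4  16.7] ((472.63134765625, 358.2972412109375), (31.275665283203125, 29.57616424560547), 87.57896423339844)
green_bearing_mid [([324.0, 179.0], 0.62, [430.0, 357.2, 64.6])]
green_bearing_nipple [([322.0, 213.0], 0.56, [402.2, 360.2, 77.3])]
```

```bash
python3 -m jog '[{"tx":0,"ty":-1,"tz":50,"ax":0,"ay":0,"az":-0.008,"jaw":-1},{"tx":0,"ty":0,"tz":50,"ax":0,"ay":0,"az":0,"jaw":-1},{"tx":0,"ty":0,"tz":50,"ax":0,"ay":0,"az":0,"jaw":-1},{"tx":0,"ty":0,"tz":30,"ax":0,"ay":0,"az":0,"jaw":-1},{"tx":0,"ty":0,"tz":14.5,"ax":0,"ay":0,"az":0,"jaw":-1}]'
python3 -m jog '[{"tx":0,"ty":0,"tz":0,"ax":0,"ay":0,"az":0,"jaw":-0.3},{"tx":0,"ty":0,"tz":0,"ax":0,"ay":0,"az":0,"jaw":0},{"tx":0,"ty":0,"tz":0,"ax":0,"ay":0,"az":0,"jaw":1},{"tx":0,"ty":0,"tz":0,"ax":0,"ay":0,"az":0,"jaw":1},{"tx":0,"ty":0,"tz":0,"ax":0,"ay":0,"az":0,"jaw":1}]' 60
python3 -m jog '[{"tx":0,"ty":0,"tz":0,"ax":0,"ay":0,"az":0,"jaw":1},{"tx":0,"ty":0,"tz":-10,"ax":0,"ay":0,"az":0,"jaw":1},{"tx":0,"ty":0,"tz":-45,"ax":0,"ay":0,"az":0,"jaw":1},{"tx":0,"ty":0,"tz":-50,"ax":0,"ay":0,"az":0.02,"jaw":1},{"tx":0,"ty":0,"tz":-45,"ax":0,"ay":0,"az":0.02,"jaw":1}]'
python3 -c "
from h import *
to([684.5,9.5,165],-3.6)"
```

```text
time_s: 13.5
eef_pos: [427.0, 358.7, 16.1]
ee_rot: [0.0, 1.0, -0.014, -0.001]
force: [-0.9, -0.3, 0.4]
grip_width: 0.999
grip_force: 0.0
time_s: 14.12
eef_pos: [427.8, 360.1, 18.8]
ee_rot: [-0.001, 1.0, -0.014, 0.001]
force: [-0.4, -0.4, 6.5]
grip_width: 0.438
grip_force: 61.2
time_s: 14.75
eef_pos: [426.6, 359.5, 169.2]
ee_rot: [0.0, 0.999, -0.034, -0.0]
force: [0.5, 0.5, -4.5]
grip_width: 0.435
grip_force: 62.1
[281.0, 331.7, 4.2] now [426.6, 359.5, 169.2] yaw -3.89 tool z [-0.0002, -0.0, -1.0] az -0.005
```

```bash
python3 -m jog '[{"tx":46.8,"ty":31.7,"tz":0,"ax":0,"ay":0,"az":0,"jaw":1},{"tx":46.8,"ty":31.7,"tz":0,"ax":0,"ay":0,"az":0,"jaw":1},{"tx":46.8,"ty":31.7,"tz":0,"ax":0,"ay":0,"az":0,"jaw":1},{"tx":46.8,"ty":31.7,"tz":0,"ax":0,"ay":0,"az":0,"jaw":1},{"tx":46.8,"ty":31.7,"tz":0,"ax":0,"ay":0,"az":0,"jaw":1}]'
python3 -m jog '[{"tx":46.8,"ty":31.7,"tz":0,"ax":0,"ay":0,"az":0,"jaw":1},{"tx":0,"ty":0,"tz":0,"ax":0,"ay":0,"az":0,"jaw":1},{"tx":0,"ty":0,"tz":0,"ax":0,"ay":0,"az":0,"jaw":1}]'
python3 - <<'E'
from look import *
to([684.5,9.5,165],-3.6)
nest(684.5,9.5)
held("g")
E
```

```text
time_s: 15.38
eef_pos: [650.7, 184.5, 167.3]
ee_rot: [0.0, 0.999, -0.034, -0.001]
force: [0.6, 0.6, -4.8]
grip_width: 0.44
grip_force: 62.3
time_s: 15.75
eef_pos: [693.8, 151.2, 166.8]
ee_rot: [-0.0, 0.999, -0.034, -0.001]
force: [0.2, 0.0, -4.8]
grip_width: 0.437
grip_force: 62.2
[0.2, 142.1, 1.8] now [693.8, 151.2, 166.8] yaw -3.85 tool z [-0.0018, 0.0003, -1.0] az -0.0044
rim 9195 ((683.8201293945312, 9.776561737060547), (81.38792419433594, 165.63047790527344), 86.33966064453125)
outer ((684.1641235351562, 10.725715637207031), (81.87230682373047, 164.9794921875), 86.29621887207031) raw 15891.0
hole ((685.1090698242188, 11.381246566772461), (45.7423095703125, 132.80393981933594), 86.3921890258789) raw 6911.0
tag in tool 4105 [48.2  0.6  2.2] ((34.66741943359375, 7.1436767578125), (52.52210235595703, 95.13679504394531), 3.919755220413208) housing x -10.732580566406249
foot [63.  19.6  8.2] [-17.8  18.9] 62.9
plane slopes x,y [ 0.096 -0.051 -2.464]
```

```bash
python3 -m jog '[{"tx":0.2,"ty":47,"tz":0,"ax":0,"ay":0,"az":-0.004,"jaw":1},{"tx":0,"ty":47,"tz":0,"ax":0,"ay":0,"az":0,"jaw":1},{"tx":0,"ty":46.4,"tz":0,"ax":0,"ay":0,"az":0,"jaw":1},{"tx":0,"ty":0,"tz":50,"ax":0,"ay":0,"az":0,"jaw":1},{"tx":0,"ty":0,"tz":43,"ax":0,"ay":0,"az":0,"jaw":1}]'
python3 -m jog '[{"tx":0,"ty":0,"tz":0,"ax":0,"ay":0,"az":0,"jaw":1},{"tx":0,"ty":0,"tz":0,"ax":0,"ay":0,"az":0,"jaw":1}]'
python3 - <<'E'
from look import *
to([684.5,11.1,22],-3.65)
s=sense(); c,Q=nest(684.4,10.6)
T=(Q-s["eef_pos"])@rot(s["ee_rot"]).as_matrix(); m=(Q[...,2]>15)&(Q[...,2]<21)&(np.hypot(Q[...,0]-684,Q[...,1]-10)<105)
r=cv2.minAreaRect(T[m][:,:2].astype(np.float32)); print(r, np.percentile(T[m][:,0],[99.5]),np.percentile(T[m][:,1],[.5,99.5]))
E
```

```text
time_s: 16.48
eef_pos: [684.9, 11.4, 73.6]
ee_rot: [-0.0, 1.0, -0.031, 0.0]
force: [-0.7, 0.6, -5.7]
grip_width: 0.433
grip_force: 62.5
time_s: 16.73
eef_pos: [686.6, 11.5, 77.0]
ee_rot: [0.0, 1.0, -0.031, 0.002]
force: [0.0, 0.3, -4.1]
grip_width: 0.434
grip_force: 62.3
[-2.3, 0.5, 55.0] now [686.6, 11.5, 77.0] yaw -3.57 tool z [0.0036, -0.0005, -1.0] az 0.0015
rim 9723 ((713.636474609375, 8.193878173828125), (80.48776245117188, 106.4302749633789), 86.1754379272461)
outer ((713.548583984375, 8.121665954589844), (79.90240478515625, 106.55178833007812), 86.2116470336914) raw 9370.0
((26.97926139831543, 1.5499916076660156), (106.42484283447266, 80.4877700805664), 0.25756990909576416) [80.18359044] [-38.19792544  41.48168625]
```

```bash
python3 -m jog '[{"tx":-2.1,"ty":0.8,"tz":20,"ax":0,"ay":0,"az":0,"jaw":1},{"tx":0,"ty":0,"tz":14,"ax":0,"ay":0,"az":0,"jaw":1},{"tx":0,"ty":0,"tz":4,"ax":0,"ay":0,"az":0,"jaw":1},{"tx":0,"ty":0,"tz":0,"ax":0,"ay":0,"az":0,"jaw":1}]'
python3 -m jog '[{"tx":0,"ty":0,"tz":4,"ax":0,"ay":0,"az":0,"jaw":1},{"tx":0,"ty":0,"tz":4,"ax":0,"ay":0,"az":0,"jaw":1},{"tx":0,"ty":0,"tz":0,"ax":0,"ay":0,"az":0,"jaw":1}]'
```

```text
time_s: 17.27
eef_pos: [683.8, 10.3, 36.8]
ee_rot: [0.0, 1.0, -0.032, 0.0]
force: [0.6, -1.0, -5.1]
grip_width: 0.431
grip_force: 62.5
time_s: 17.65
eef_pos: [683.3, 10.3, 27.9]
ee_rot: [-0.0, 1.0, -0.032, -0.0]
force: [-0.0, 0.7, -3.8]
grip_width: 0.435
grip_force: 62.5
```

```bash
python3 -m jog '[{"tx":0.5,"ty":0,"tz":2,"ax":0,"ay":0,"az":0,"jaw":1},{"tx":0,"ty":0,"tz":1,"ax":0,"ay":0,"az":0,"jaw":1},{"tx":0,"ty":0,"tz":0,"ax":0,"ay":0,"az":0,"jaw":1}]'
python3 -m jog '[{"tx":0,"ty":0,"tz":1,"ax":0,"ay":0,"az":0,"jaw":1},{"tx":0,"ty":0,"tz":0,"ax":0,"ay":0,"az":0,"jaw":1}]'
```

```text
time_s: 18.02
eef_pos: [683.9, 10.2, 25.2]
ee_rot: [-0.0, 1.0, -0.032, -0.0]
force: [0.8, 0.3, -5.4]
grip_width: 0.435
grip_force: 62.5
time_s: 18.27
eef_pos: [684.1, 10.2, 24.8]
ee_rot: [0.0, 1.0, -0.032, 0.0]
force: [-2.3, -0.0, -0.6]
grip_width: 0.441
grip_force: 62.9
```

```bash
python3 -m jog '[{"tx":0,"ty":0,"tz":0.5,"ax":0,"ay":0,"az":0,"jaw":1},{"tx":0,"ty":0,"tz":0,"ax":0,"ay":0,"az":0,"jaw":0},{"tx":0,"ty":0,"tz":0,"ax":0,"ay":0,"az":0,"jaw":-1},{"tx":0,"ty":0,"tz":0,"ax":0,"ay":0,"az":0,"jaw":-1}]'
python3 -m jog '[{"tx":0,"ty":0,"tz":-30,"ax":0,"ay":0,"az":0,"jaw":-1},{"tx":0,"ty":0,"tz":-55,"ax":0,"ay":0,"az":0,"jaw":-1},{"tx":0,"ty":0,"tz":-55,"ax":0,"ay":0,"az":0,"jaw":-1},{"tx":0,"ty":0,"tz":-30,"ax":0,"ay":0,"az":0,"jaw":-1},{"tx":0,"ty":0,"tz":0,"ax":0,"ay":0,"az":0,"jaw":-1}]'
python3 -m jog '[{"tx":0,"ty":0,"tz":0,"ax":0,"ay":0,"az":0,"jaw":-1},{"tx":0,"ty":0,"tz":0,"ax":0,"ay":0,"az":0,"jaw":-1}]'
python3 - <<'E'
from look import *
s=sense(); to([684,10,190])
c,Q=look(684,10,100,None,["green_bearing_nipple"],zr=(8,95)); save(c,"w6.png",(220,40,420,280),2)
C=c["color"].astype(int); z=Q[...,2]; near=np.hypot(Q[...,0]-684,Q[...,1]-10)<100
g=near&(C.max(-1)-C.min(-1)<30)
k,l,st,ce=cv2.connectedComponentsWithStats((near&(C.max(-1)-C.min(-1)<25)&(z>18.8)&(z<90)).astype(np.uint8))
i=1+np.argmax(st[1:,4]); P=Q[l==i]; print("housing",P.mean(0).round(1),cv2.minAreaRect(P[:,:2].astype(np.float32)))
f=g&(z>12)&(z<24); print("foot z",np.percentile(z[f],[10,50,90]))
r,gg,b=C[...,0],C[...,1],C[...,2]
n=near&(r-b>50)&(r>gg)&(z>55)&(z<95); P=Q[n]; hi=P[P[:,2]>np.percentile(P[:,2],98)-5]
print("nipple",n.sum(),P.mean(0).round(1),"hi",hi.mean(0).round(2),np.percentile(P,[2,98],axis=0).round(1).tolist())
print("d",c["depth"].max())
E
```

```text
time_s: 18.77
eef_pos: [684.1, 10.2, 23.8]
ee_rot: [0.0, 0.999, -0.032, 0.0]
force: [-0.5, -0.2, -0.4]
grip_width: 0.898
grip_force: 0.0
time_s: 19.4
eef_pos: [684.8, 10.1, 196.4]
ee_rot: [0.0, 0.999, -0.032, 0.003]
force: [0.3, 0.1, 0.0]
grip_width: 1.005
grip_force: 0.0
time_s: 19.65
eef_pos: [683.5, 10.3, 192.0]
ee_rot: [-0.0, 0.999, -0.032, -0.001]
force: [-0.0, -0.3, -0.3]
grip_width: 0.999
grip_force: 0.0
[0.5, 0.2, 2.0] now [683.5, 10.3, 192.0] yaw -3.62 tool z [-0.0028, 0.0005, -1.0]
[324. 166.] [280, 85, 89, 166, 13056] [692.6   9.   29.9] [15.5 18.4 75.8] ((683.6640625, 9.827526092529297), (80.26051330566406, 164.8971710205078), 86.26935577392578)
gtag 7887 [708.1   6.7  17.8] ((683.7594604492188, 9.6326904296875), (79.86747741699219, 164.630615234375), 86.27938079833984)
green_bearing_nipple [([323.0, 230.0], 0.84, [625.9, 14.5, 20.0]), ([324.0, 181.0], 0.6, [690.6, 9.4, 69.9])]
housing [685.6   9.   56.9] ((669.5639038085938, 10.08631420135498), (37.55804443359375, 97.48037719726562), 86.44566345214844)
foot z [18.19016782 19.47555676 20.55500521]
nipple 414 [664.8  10.4  78.5] hi [661.35  10.46  83.35] [[655.6, 3.0, 70.4], [673.1, 17.7, 85.3]]
d 435.15714
```

View pics/w6.png

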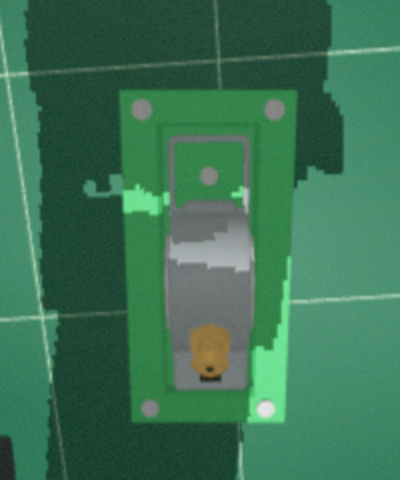

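The green-tagged housing is seated in the green nest, with its foot top at about 19.8 mm. Now I'll look at the nipple from the robot side, then go to the gun.

```bash
python3 -m jog '[{"tx":-46,"ty":0,"tz":0,"ax":0,"ay":0,"az":0,"jaw":-1},{"tx":-46,"ty":0,"tz":0,"ax":0,"ay":0,"az":0,"jaw":-1},{"tx":-46,"ty":0,"tz":0,"ax":0,"ay":0,"az":0,"jaw":-1},{"tx":0,"ty":0,"tz":0,"ax":0,"ay":0,"az":0,"jaw":-1},{"tx":0,"ty":0,"tz":0,"ax":0,"ay":0,"az":0,"jaw":-1}]'
python3 - <<'E'
from look import *
s=sense(); to([545,10,190])
c=cam("wrist"); save(c,"w7.png",(260,0,400,120),4); np.savez("nip.npz",Q=cloud(c),C=c["color"])
d=place_of("green_bearing_nipple","wrist"); print([(x["centre"],x["conf"],pt(c,*x["centre"],1).round(1)) for x in d])
Q=cloud(c); C=c["color"].astype(int); r,g,b=C[...,0],C[...,1],C[...,2]; z=Q[...,2]
n=(np.hypot(Q[...,0]-660,Q[...,1]-11)<22)&(r-b>40)&(r>g)&(z>60)&(z<95); P=Q[n]
print(len(P),np.percentile(P,[1,50,99],axis=0).round(1).tolist())
v,u=np.nonzero(n); print("px",u.min(),u.max(),v.min(),v.max())
best=None; rng=np.random.default_rng(0)
nn=np.array([-.5*np.cos(np.radians(3.65)),.5*np.sin(np.radians(3.65)),.866])
h=P@nn; hist=np.histogram(h,bins=np.arange(h.min(),h.max()+1)); print(hist[0],hist[1].round(1))
top=P[h>np.percentile(h,97)-2.0]; print("top",len(top),top.mean(0).round(2),np.median(h[h>np.percentile(h,97)-2]).round(2))
ctr=top-top.mean(0); print(np.linalg.svd(ctr,full_matrices=False)[2][2].round(3), np.linalg.svd(ctr,full_matrices=False)[1].round(1))
E
```

```text
time_s: 20.38
eef_pos: [547.0, 18.8, 194.0]
ee_rot: [0.0, 0.999, -0.032, 0.001]
force: [-0.7, 0.0, 0.2]
grip_width: 0.997
grip_force: 0.0
[-1.4, 8.9, 4.0] now [547.0, 18.8, 194.0] yaw -3.63 tool z [0.0011, -0.0002, -1.0]
[([322.1, 42.2], 0.95, array([657. ,  12.3,  82.3]))]
590 [[653.2, 2.5, 68.2], [662.2, 10.4, 81.1], [672.6, 18.3, 85.6]]
px 313 335 18 49
[  1   0   2  12  12  10  80  61   9   1   0   0   0   0   0   6  45  82
  92 128  46   3] [-276.1 -275.1 -274.1 -273.1 -272.1 -271.1 -270.1 -269.1 -268.1 -267.1
 -266.1 -265.1 -264.1 -263.1 -262.1 -261.1 -260.1 -259.1 -258.1 -257.1
 -256.1 -255.1 -254.1]
top 237 [658.74  10.53  82.85] -256.67
[-0.493  0.032  0.869] [50.3 49.4  9.7]
```

View pics/w7.png

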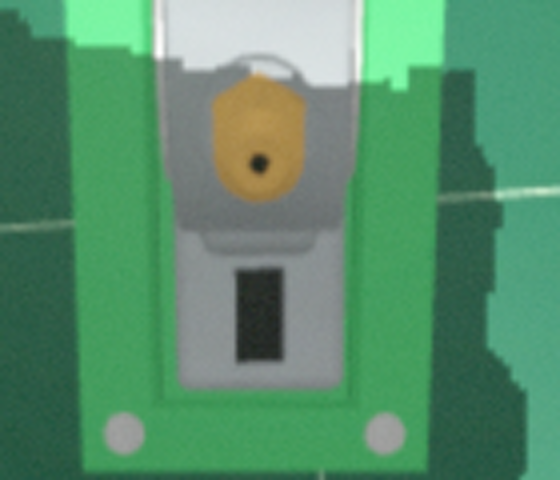

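The brass nipple head is at crop (258,140), i.e. image (324,35): top centre about (658.8, 11, 83), normal (-0.49, 0.03, 0.87), as described. Now to the gun.

```bash
python3 -c "
from h import *
to([430.5,-208.5,238],-3.65)"
```

```text
[-102.1, 234.2, -44.3] now [547.2, 18.7, 193.7] yaw -3.62 tool z [0.0006, -0.0001, -1.0] az 0.0004
```

```bash
python3 -m jog '[{"tx":-20.4,"ty":46.8,"tz":-9,"ax":0,"ay":0,"az":0,"jaw":-1},{"tx":-20.4,"ty":46.8,"tz":-9,"ax":0,"ay":0,"az":0,"jaw":-1},{"tx":-20.4,"ty":46.8,"tz":-9,"ax":0,"ay":0,"az":0,"jaw":-1},{"tx":-20.4,"ty":46.8,"tz":-9,"ax":0,"ay":0,"az":0,"jaw":-1},{"tx":-20.4,"ty":46.8,"tz":-9,"ax":0,"ay":0,"az":0,"jaw":-1}]'
python3 -m jog '[{"tx":0,"ty":0,"tz":0,"ax":0,"ay":0,"az":0,"jaw":-1},{"tx":0,"ty":0,"tz":0,"ax":0,"ay":0,"az":0,"jaw":-1}]'
cat > gun.py <<'E'
from look import *
s=sense(); to([430.5,-208.5,238],-3.65)
c=cam("wrist"); Q=cloud(c); z=Q[...,2]; C=c["color"].astype(int)
near=np.hypot(Q[...,0]-430,Q[...,1]+208)<60
for lo,hi in [(76,83),(164,176)]:
    m=near&(z>lo)&(z<hi); P=Q[m]
    if len(P): print(lo,len(P),np.median(z[m]).round(1),cv2.minAreaRect(P[:,:2].astype(np.float32)),[np.round(q,1) for q in cv2.minEnclosingCircle(P[:,:2].astype(np.float32))],"mean",P.mean(0).round(1))
E
python3 gun.py
```

```text
time_s: 21.1
eef_pos: [429.4, -210.0, 239.1]
ee_rot: [0.0, 1.0, -0.032, 0.0]
force: [0.6, -0.3, 0.3]
grip_width: 0.999
grip_force: 0.0
time_s: 21.35
eef_pos: [430.1, -208.1, 238.5]
ee_rot: [-0.0, 0.999, -0.032, -0.0]
force: [-0.5, -0.4, 1.1]
grip_width: 1.0
grip_force: 0.0
[0.4, 0.4, 0.5] now [430.1, -208.1, 238.5] yaw -3.64 tool z [-0.0001, 0.0005, -1.0] az 0.0002
76 3142 79.7 ((429.91436767578125, -208.68812561035156), (72.18521118164062, 72.38772583007812), 80.66574096679688) [array([ 430.2, -208.7]), np.float64(50.5)] mean [ 442.4 -209.2   79.6]
164 2718 169.6 ((430.1617126464844, -208.3732452392578), (40.142147064208984, 40.3668327331543), 86.86883544921875) [array([ 430.2, -208.3]), np.float64(20.5)] mean [ 431.4 -208.6  169.5]
```

```bash
python3 -m jog '[{"tx":0.1,"ty":0.2,"tz":45,"ax":0,"ay":0,"az":0,"jaw":-1},{"tx":0,"ty":0,"tz":45,"ax":0,"ay":0,"az":0,"jaw":-1},{"tx":0,"ty":0,"tz":25,"ax":0,"ay":0,"az":0,"jaw":-1},{"tx":0,"ty":0,"tz":13.5,"ax":0,"ay":0,"az":0,"jaw":-1},{"tx":0,"ty":0,"tz":0,"ax":0,"ay":0,"az":0,"jaw":-1}]'
python3 -m jog '[{"tx":0,"ty":0,"tz":0,"ax":0,"ay":0,"az":0,"jaw":-0.4},{"tx":0,"ty":0,"tz":0,"ax":0,"ay":0,"az":0,"jaw":0},{"tx":0,"ty":0,"tz":0,"ax":0,"ay":0,"az":0,"jaw":1},{"tx":0,"ty":0,"tz":0,"ax":0,"ay":0,"az":0,"jaw":1},{"tx":0,"ty":0,"tz":0,"ax":0,"ay":0,"az":0,"jaw":1}]' 90
python3 -m jog '[{"tx":0,"ty":0,"tz":0,"ax":0,"ay":0,"az":0,"jaw":1},{"tx":0,"ty":0,"tz":0,"ax":0,"ay":0,"az":0,"jaw":1}]'
python3 -c "
from h import *
to([430.2,-208.3,110],-3.65)"
```

```text
time_s: 22.02
eef_pos: [430.0, -207.8, 110.0]
ee_rot: [-0.0, 1.0, -0.031, -0.0]
force: [-0.1, 0.0, 0.1]
grip_width: 1.0
grip_force: 0.0
time_s: 22.65
eef_pos: [430.1, -208.4, 111.2]
ee_rot: [0.0, 0.999, -0.032, 0.001]
force: [-1.0, 2.4, 5.9]
grip_width: 0.453
grip_force: 87.0
time_s: 22.9
eef_pos: [430.1, -208.4, 111.2]
ee_rot: [0.0, 0.999, -0.032, 0.001]
force: [-0.6, 1.5, 6.2]
grip_width: 0.453
grip_force: 87.0
[0.1, -0.2, 1.2] now [430.1, -208.4, 111.2] yaw -3.62 tool z [0.0012, -0.0006, -1.0] az 0.0005
```

```bash
python3 -m jog '[{"tx":0,"ty":0,"tz":-10,"ax":0,"ay":0,"az":0,"jaw":1},{"tx":0,"ty":0,"tz":-25,"ax":0,"ay":0,"az":0,"jaw":1},{"tx":0,"ty":0,"tz":-35,"ax":0,"ay":0,"az":0,"jaw":1},{"tx":0,"ty":0,"tz":-50,"ax":0,"ay":0,"az":0,"jaw":1},{"tx":0,"ty":0,"tz":-50,"ax":0,"ay":0,"az":0,"jaw":1}]'
python3 -m jog '[{"tx":0,"ty":0,"tz":-10,"ax":0,"ay":0,"az":0,"jaw":1},{"tx":0,"ty":0,"tz":0,"ax":0,"ay":0,"az":0,"jaw":1}]'
python3 - <<'E'
from h import *
to([560,17,290],-3.65)
c=cam("wrist"); save(c,"w8.png")
E
```

```text
time_s: 23.52
eef_pos: [429.3, -208.1, 282.3]
ee_rot: [-0.0, 0.999, -0.032, -0.0]
force: [0.8, -0.7, -2.3]
grip_width: 0.451
grip_force: 88.0
time_s: 23.78
eef_pos: [429.5, -208.2, 290.0]
ee_rot: [-0.0, 1.0, -0.032, -0.0]
force: [-0.1, 0.6, -3.5]
grip_width: 0.449
grip_force: 88.0
[116.0, -233.0, -0.0] now [429.5, -208.2, 290.0] yaw -3.62 tool z [-0.0003, 0.0002, -1.0] az 0.0005
```

View pics/w8.png

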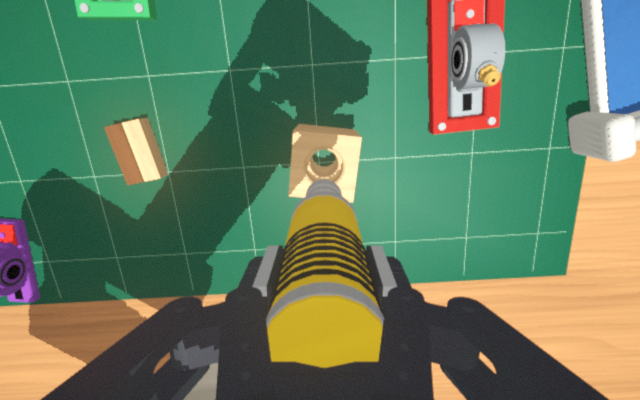

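The gun is out of the stand and hangs straight in the fingers, coupler tip near (325,185). Move over to the green housing and tilt.

```bash
python3 -m jog '[{"tx":23,"ty":-46.6,"tz":0,"ax":0,"ay":0,"az":0,"jaw":1},{"tx":23,"ty":-46.6,"tz":0,"ax":0,"ay":0,"az":0,"jaw":1},{"tx":23,"ty":-46.6,"tz":0,"ax":0,"ay":0,"az":0,"jaw":1},{"tx":23,"ty":-46.6,"tz":0,"ax":0,"ay":0,"az":0,"jaw":1},{"tx":23,"ty":-46.6,"tz":0,"ax":0,"ay":0,"az":0,"jaw":1}]'
python3 -m jog '[{"tx":0,"ty":0,"tz":0,"ax":0,"ay":0.13,"az":0,"jaw":1},{"tx":0,"ty":0,"tz":0,"ax":0,"ay":0.13,"az":0,"jaw":1},{"tx":0,"ty":0,"tz":0,"ax":0,"ay":0.13,"az":0,"jaw":1},{"tx":0,"ty":0,"tz":0,"ax":0,"ay":0.1336,"az":0,"jaw":1},{"tx":0,"ty":0,"tz":0,"ax":0,"ay":0,"az":0,"jaw":1}]'
cat > tgt.py <<'E'
from h import *
N=np.array([658.8,11.0,83.0]); n=np.array([-.499,.0318,.866]); n/=np.linalg.norm(n)
def tgt(s,off=(0,0,96.4)):
    S=sense(); r=rot(S["ee_rot"]); M=r.as_matrix()
    seat=S["eef_pos"]+M@np.array(off); d=M.T@(N+n*s-seat)
    # desired orientation
    y=np.cross(-n,[np.cos(np.radians(-3.65)),np.sin(np.radians(-3.65)),0]); y/=np.linalg.norm(y); D=np.c_[np.cross(y,-n),y,-n]
    rv=R.from_matrix(M.T@D).as_rotvec()
    print("seat->target tool",d.round(2),"rotvec",rv.round(4),"eef",S["eef_pos"].round(1),"F tool",(M.T@S["force"]).round(1),"t",S["time_s"])
E
python3 -c "
from tgt import *
tgt(40)"
```

```text
time_s: 24.45
eef_pos: [559.4, 18.6, 288.3]
ee_rot: [-0.0, 0.999, -0.032, -0.002]
force: [1.0, -0.8, -2.2]
grip_width: 0.45
grip_force: 88.5
time_s: 25.08
eef_pos: [557.3, 17.2, 287.8]
ee_rot: [0.008, 0.966, -0.031, 0.256]
force: [-0.6, 0.4, -2.9]
grip_width: 0.45
grip_force: 88.7
seat->target tool [-1.333e+01 -9.000e-02  9.190e+01] rotvec [-0.0008  0.0056 -0.    ] eef [557.3  17.2 287.8] F tool [-2.  -0.4  2.2] t 25.075
```

```bash
python3 -m jog '[{"tx":-6.6,"ty":0,"tz":46,"ax":0,"ay":0.005,"az":0,"jaw":1},{"tx":-6.7,"ty":0,"tz":46,"ax":0,"ay":0,"az":0,"jaw":1},{"tx":0,"ty":0,"tz":10,"ax":0,"ay":0,"az":0,"jaw":1},{"tx":0,"ty":0,"tz":0,"ax":0,"ay":0,"az":0,"jaw":1},{"tx":0,"ty":0,"tz":0,"ax":0,"ay":0,"az":0,"jaw":1}]'
python3 - <<'E'
from tgt import *
tgt(30)
c=cam("wrist")
def proj(p):
    q=np.linalg.inv(c["wfc"])@np.append(p,1); return (c["cx"]+c["fx"]*q[0]/-q[2], c["cy"]-c["fy"]*q[1]/-q[2])
S=sense(); M=rot(S["ee_rot"]).as_matrix()
print("mouth px",proj(S["eef_pos"]+M@[0,0,107.2]),"nip px",proj(N))
for q in ["coupler_seat","green_bearing_nipple"]: print(q,[(d["centre"],d["conf"]) for d in place_of(q,"wrist")])
sc=cam("scene"); 
def ps(p):
    q=np.linalg.inv(sc["wfc"])@np.append(p,1); return np.round((sc["cx"]+sc["fx"]*q[0]/-q[2], sc["cy"]-sc["fy"]*q[1]/-q[2]),1)
print("scene mouth",ps(S["eef_pos"]+M@[0,0,107.2]),"nip",ps(N))
a=c["color"][60:260,245:405,::-1]; a=cv2.resize(a,(400,500),interpolation=cv2.INTER_CUBIC)
b=sc["color"][180:330,200:320,::-1]; b=cv2.resize(b,(400,500),interpolation=cv2.INTER_CUBIC)
cv2.imwrite("pics/w9.png",np.hstack([a,b]))
E
```

```text
time_s: 25.7
eef_pos: [599.3, 14.3, 197.3]
ee_rot: [0.008, 0.965, -0.03, 0.262]
force: [0.5, -0.4, -2.6]
grip_width: 0.451
grip_force: 88.6
seat->target tool [-6.25 -0.45  2.29] rotvec [-0.     -0.0071  0.0007] eef [599.3  14.3 197.3] F tool [-0.8  0.3  2.5] t 25.7
mouth px (np.float64(322.9321109529241), np.float64(194.96218843433988)) nip px (np.float64(322.4652669000966), np.float64(194.7387990102664))
coupler_seat [([323.7, 200.0], 0.67)]
green_bearing_nipple []
scene mouth [276.8 231.6] nip [275.6 240.8]
```

View pics/w9.png

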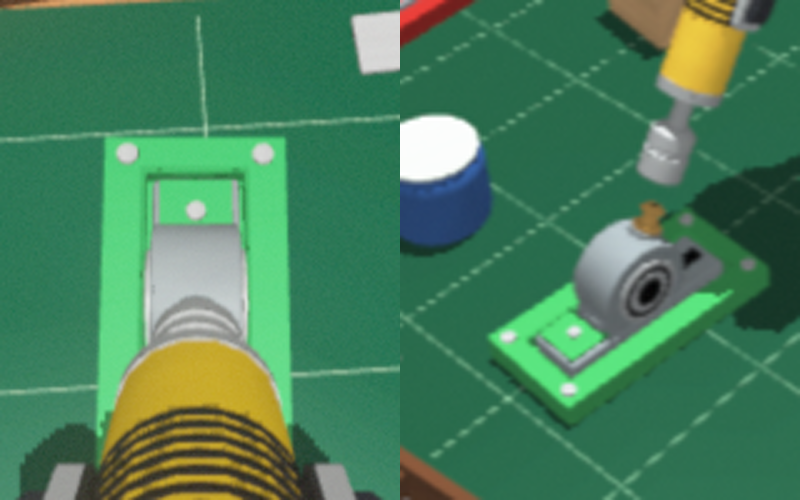

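```bash
python3 -m jog '[{"tx":-6.2,"ty":-0.4,"tz":8,"ax":0,"ay":-0.007,"az":0,"jaw":1},{"tx":0,"ty":0,"tz":7,"ax":0,"ay":0,"az":0,"jaw":1},{"tx":0,"ty":0,"tz":0,"ax":0,"ay":0,"az":0,"jaw":1},{"tx":0,"ty":0,"tz":0,"ax":0,"ay":0,"az":0,"jaw":1}]'
python3 - <<'E'
from tgt import *
tgt(16)
S=sense(); M=rot(S["ee_rot"]).as_matrix()
Qs=[];
for i in range(4):
    sc=cam("scene"); Qs.append(cloud(sc))
Q=np.nanmedian(Qs,0); C=sc["color"].astype(int)
T=(Q-S["eef_pos"])@M
tn=M.T@(N-S["eef_pos"]); print("nip in tool",tn.round(1))
from scipy.optimize import least_squares
def fit(lo,hi,rad,m=None,x0=(0,0)):
    k=(T[...,2]>lo)&(T[...,2]<hi)&(np.hypot(T[...,0]-x0[0],T[...,1]-x0[1])<rad+6)
    if m is not None: k&=m
    P=T[k]; v,u=np.nonzero(k)
    f=least_squares(lambda p:np.hypot(P[:,0]-p[0],P[:,1]-p[1])-rad,x0,loss="soft_l1")
    print((lo,hi),len(P),"axis",f.x.round(2),"rms",np.sqrt(np.mean(f.fun**2)).round(2),"px",u.mean().round(1),v.mean().round(1))
fit(15,50,20); fit(30,48,20); fit(96,106,14); fit(90,106,14)
r,g,b=C[...,0],C[...,1],C[...,2]
fit(tn[2]+0.5,tn[2]+5.5,8,(r-b>40)&(r>g),tn[:2])
fit(tn[2]-1,tn[2]+6,8,(r-b>30)&(r>g),tn[:2])
E
```

```text
time_s: 26.4
eef_pos: [601.2, 14.6, 179.3]
ee_rot: [0.008, 0.966, -0.031, 0.258]
force: [-1.0, 0.1, -2.5]
grip_width: 0.449
grip_force: 88.6
seat->target tool [ 2.04 -0.03 -0.12] rotvec [-0.0002  0.002   0.0004] eef [601.2  14.6 179.3] F tool [-2.1 -0.   1.7] t 26.4
nip in tool [  2.1  -0.  112.3]
(15, 50) 338 axis [1.01 0.08] rms 0.75 px 287.7 208.3
(30, 48) 172 axis [1.07 0.04] rms 0.78 px 286.7 211.2
(96, 106) 64 axis [ 1.27 -0.39] rms 0.7 px 276.9 237.9
(90, 106) 109 axis [ 1.18 -0.54] rms 0.79 px 277.6 236.4
(np.float64(112.78455933152875), np.float64(117.78455933152875)) 16 axis [1.05 0.05] rms 1.67 px 275.2 242.9
(np.float64(111.28455933152875), np.float64(118.28455933152875)) 20 axis [0.86 0.76] rms 2.06 px 275.4 242.6
```

```bash
python3 -m jog '[{"tx":1.3,"ty":0.2,"tz":2,"ax":0,"ay":0.002,"az":0,"jaw":1},{"tx":0,"ty":0,"tz":2.5,"ax":0,"ay":0,"az":0,"jaw":1},{"tx":0,"ty":0,"tz":2.5,"ax":0,"ay":0,"az":0,"jaw":1},{"tx":0,"ty":0,"tz":0,"ax":0,"ay":0,"az":0,"jaw":1}]'
python3 -c "
from tgt import *
tgt(0)"
python3 -m jog '[{"tx":0,"ty":0,"tz":1.5,"ax":0,"ay":0,"az":0,"jaw":1},{"tx":0,"ty":0,"tz":1.5,"ax":0,"ay":0,"az":0,"jaw":1},{"tx":0,"ty":0,"tz":0,"ax":0,"ay":0,"az":0,"jaw":1}]'
python3 -c "
from tgt import *
tgt(0)"
```

```text
time_s: 27.1
eef_pos: [605.6, 14.2, 173.6]
ee_rot: [0.008, 0.966, -0.031, 0.258]
force: [0.4, -0.5, -2.9]
grip_width: 0.449
grip_force: 88.7
seat->target tool [ 0.9  -0.17  8.65] rotvec [-0.0003  0.0006  0.0004] eef [605.6  14.2 173.6] F tool [-1.   0.4  2.7] t 27.1
time_s: 27.48
eef_pos: [607.2, 14.1, 171.2]
ee_rot: [0.008, 0.965, -0.031, 0.259]
force: [-0.6, -0.8, -2.6]
grip_width: 0.45
grip_force: 88.7
seat->target tool [ 0.68 -0.19  5.85] rotvec [-0.0002  0.0001  0.0005] eef [607.2  14.1 171.2] F tool [-1.8  0.8  2. ] t 27.475
```

```bash
python3 -m jog '[{"tx":0.2,"ty":0,"tz":1.5,"ax":0,"ay":0,"az":0,"jaw":1},{"tx":0,"ty":0,"tz":1.5,"ax":0,"ay":0,"az":0,"jaw":1},{"tx":0,"ty":0,"tz":0,"ax":0,"ay":0,"az":0,"jaw":1}]'
python3 -c "
from tgt import *
tgt(0)"
python3 -m jog '[{"tx":0,"ty":0,"tz":1.5,"ax":0,"ay":0,"az":0,"jaw":1},{"tx":0,"ty":0,"tz":1.5,"ax":0,"ay":0,"az":0,"jaw":1},{"tx":0,"ty":0,"tz":0,"ax":0,"ay":0,"az":0,"jaw":1}]'
python3 -c "
from tgt import *
tgt(0)"
```

```text
time_s: 27.85
eef_pos: [608.8, 14.0, 168.5]
ee_rot: [0.008, 0.965, -0.031, 0.259]
force: [1.0, 1.0, -3.2]
grip_width: 0.45
grip_force: 88.7
seat->target tool [ 0.62 -0.13  2.71] rotvec [-0.0004  0.0004  0.0003] eef [608.8  14.  168.5] F tool [-0.8 -1.   3.2] t 27.85
time_s: 28.22
eef_pos: [610.3, 13.9, 166.5]
ee_rot: [0.008, 0.965, -0.03, 0.259]
force: [-3.5, 0.6, 2.2]
grip_width: 0.447
grip_force: 88.8
seat->target tool [ 0.39 -0.14  0.2 ] rotvec [-0.0003  0.0001  0.0007] eef [610.3  13.9 166.5] F tool [-2.  -0.4 -3.7] t 28.225
```

```bash
python3 -m jog '[{"tx":0,"ty":0,"tz":1,"ax":0,"ay":0,"az":0,"jaw":1},{"tx":0,"ty":0,"tz":1,"ax":0,"ay":0,"az":0,"jaw":1},{"tx":0,"ty":0,"tz":0,"ax":0,"ay":0,"az":0,"jaw":1}]'
python3 -c "
from tgt import *
tgt(0)"
python3 -m jog '[{"tx":0,"ty":0,"tz":1,"ax":0,"ay":0,"az":0,"jaw":1},{"tx":0,"ty":0,"tz":1,"ax":0,"ay":0,"az":0,"jaw":1},{"tx":0,"ty":0,"tz":0,"ax":0,"ay":0,"az":0,"jaw":1}]'
python3 -c "
from tgt import *
tgt(0)"
```

```text
time_s: 28.6
eef_pos: [611.2, 13.9, 164.8]
ee_rot: [0.008, 0.965, -0.03, 0.259]
force: [-5.3, -0.0, 3.9]
grip_width: 0.447
grip_force: 88.9
seat->target tool [ 0.38 -0.12 -1.74] rotvec [-0.0003  0.      0.0006] eef [611.2  13.9 164.8] F tool [-2.6  0.4 -6.1] t 28.6
time_s: 28.98
eef_pos: [612.3, 13.8, 163.2]
ee_rot: [0.008, 0.965, -0.03, 0.259]
force: [-5.6, -0.2, 4.5]
grip_width: 0.45
grip_force: 88.8
seat->target tool [ 0.27 -0.11 -3.67] rotvec [-0.0003 -0.0002  0.0006] eef [612.3  13.8 163.2] F tool [-2.6  0.5 -6.7] t 28.975
```

```bash
python3 -m jog '[{"tx":0,"ty":0,"tz":1,"ax":0,"ay":0,"az":0,"jaw":1},{"tx":0,"ty":0,"tz":1,"ax":0,"ay":0,"az":0,"jaw":1},{"tx":0,"ty":0,"tz":1,"ax":0,"ay":0,"az":0,"jaw":1},{"tx":0,"ty":0,"tz":0,"ax":0,"ay":0,"az":0,"jaw":1}]'
python3 -c "
from tgt import *
tgt(0)"
python3 -m jog '[{"tx":0,"ty":0,"tz":1,"ax":0,"ay":0,"az":0,"jaw":1},{"tx":0,"ty":0,"tz":1,"ax":0,"ay":0,"az":0,"jaw":1},{"tx":0,"ty":0,"tz":1,"ax":0,"ay":0,"az":0,"jaw":1},{"tx":0,"ty":0,"tz":0,"ax":0,"ay":0,"az":0,"jaw":1}]'
python3 - <<'E'
from tgt import *
tgt(0)
sc=cam("scene"); a=sc["color"][170:320,200:360,::-1]; cv2.imwrite("pics/s10.png",cv2.resize(a,(640,600),interpolation=cv2.INTER_CUBIC))
E
```

```text
time_s: 29.48
eef_pos: [613.8, 13.7, 160.6]
ee_rot: [0.008, 0.965, -0.03, 0.259]
force: [-7.6, 0.1, 5.5]
grip_width: 0.453
grip_force: 88.9
seat->target tool [ 0.23 -0.1  -6.59] rotvec [-0.0003 -0.0003  0.0006] eef [613.8  13.7 160.6] F tool [-3.8  0.4 -8.5] t 29.475
time_s: 29.98
eef_pos: [615.2, 13.7, 158.2]
ee_rot: [0.008, 0.965, -0.03, 0.259]
force: [-6.8, 0.0, 6.2]
grip_width: 0.451
grip_force: 88.9
seat->target tool [ 0.2  -0.07 -9.48] rotvec [-0.0003 -0.0003  0.0007] eef [615.2  13.7 158.2] F tool [-2.8  0.4 -8.7] t 29.975
```

View pics/s10.png

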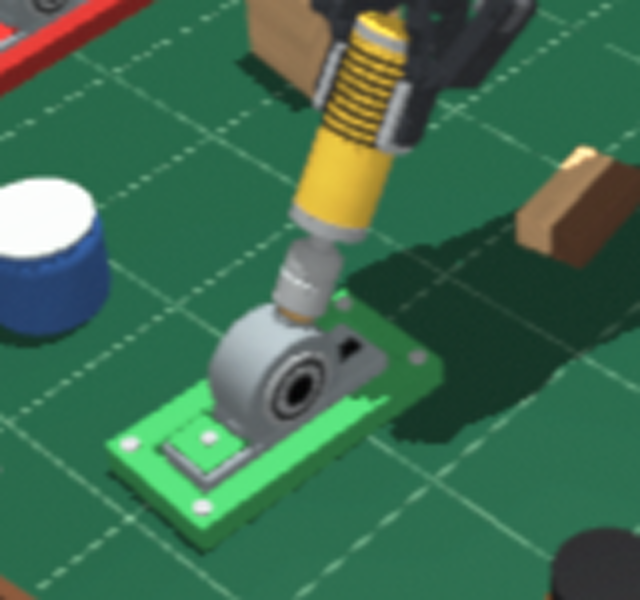

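The picture shows the coupler squarely on the green nipple at (300,300), most of the tube pushed into the barrel, and the housing still flat in the nest. The axial force is about 11 N and rose steadily, which fits roughly 9.5 mm of stroke. Handing in.

```bash
python3 -m jog '[{"tx":0,"ty":0,"tz":0,"ax":0,"ay":0,"az":0,"jaw":1},{"tx":0,"ty":0,"tz":0,"ax":0,"ay":0,"az":0,"jaw":1}]'
python3 -c "
from rig import finish_job
print(finish_job())"
```

```text
time_s: 30.28
eef_pos: [615.2, 13.7, 158.2]
ee_rot: [0.008, 0.965, -0.03, 0.259]
force: [-7.6, 0.2, 7.1]
grip_width: 0.449
grip_force: 88.9
the job is handed in; nothing more can be done
None
```

The job is handed in at about 30 s (no verdict was returned): both housings sit flat in their nests by tag, and the gun is still gripped and held on the green nipple, plunger about 9.5 of 12 mm in; I read the snap from the push force and did not see it directly.

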